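# Stamp the knife blank in the spring press

### The job

Stamp the maker's mark into the knife blank: on the press that holds the blank, push the round wooden palm cap straight down, past the soft first stop and on to the firm second stop at the bottom, hold it fully down for about a second, then let go so that it rises all the way back up. Do not press the other, empty press, and leave the blank lying in place in its press.

Things in the scene. Friction and masses are not known exactly. Their poses are not given: they have to be found in the camera images.
- mark_cap (a point): top centre of the flat wooden palm cap (disc 60 mm across, 26 mm high) of the red press, 211 mm above the table at rest. It slides straight down only: 15 mm on a soft spring (3 to 6 N) to the first stop, where the foot meets the blank; then it needs 9 N rising to 15 N over 10 mm more to the rigid second stop, 25 mm below rest. Springs back up when let go. z is up.
- mark_press: RED spring press that holds the knife blank; fixed. Origin on the table straight below its cap; x points from the cap to the column of its C-frame, y along the blank, z up. Base 170 mm (55 in front of the origin, 115 behind) x 100 mm; frame 147 mm high, so the cap is its highest part.
- spare_cap (a point): top centre of the palm cap of the GREY spring press: same shape, sizes and springs, but no blank in it. Not to be pressed.
- blank_center (a point): centre of the steel knife blank (4 mm thick, up to 34 mm wide, 230 mm long along its y), loose on the red press's anvil between two low rails, 32 mm above the table, under the cap; it sticks out about 65 mm past the base on both sides.

How it is judged:
On the way, in this order (a step that is already met when the one before it is completed fails the run):
1. the red press's cap is pushed down to its first stop (distance of mark_cap from where it was at the start of the episode above 0.012 m).
2. the red press's cap is held down at its second stop (distance of mark_cap from where it was at the start of the episode above 0.0215 m), for 0.4 s.
At the end, for the whole second after the job is handed in: The red press's cap is back up within 3 mm of its rest height, the grey press's cap is at its rest height within 3 mm, and the blank lies within 15 mm of where it was (distance of each of mark_cap, spare_cap from where it was at the start of the episode below 0.003 m and distance of blank_center from where it was at the start of the episode below 0.015 m); the robot touches nothing.
It fails at once if the cap of the empty grey press is pushed in by more than 6 mm (distance of spare_cap from where it was at the start of the episode above 0.006 m).
It fails at once if the blank is knocked more than 30 mm from its place (distance of blank_center from where it was at the start of the episode above 0.03 m).
It also fails if it takes over 32 s, if anything falls off the work surface, if the arm or the gripper's body presses on something with over 40 N, if the wrist force passes 120 N, or if a joint passes its speed limit or range.

### The arm

A 7-joint arm with a two-finger parallel gripper is mounted at the origin on the work surface. World frame = base frame: x ahead of the robot, y to its left, z up, the work surface at z = 0. Lengths are in m, angles in rad, forces in N, time in s.
With the tool pointing down it reaches from about 0.4 to 0.875 m from the base axis. Payload 4.4 kg.
Tool frame: the origin (TCP) lies at the very end of the fingers, on their centre line; the grasp point (between the pads) lies arm.grip_depth behind it (arm.grip_depth is the distance from the TCP to the grasp point, in m); z points along the fingers, y is the line along which they close (so a half turn about z gives the same grasp; the last joint's range is limited). The gripper opens to 85 mm and grips with 20 to 120 N. Pads are 22 mm wide; open, the fingers measure 114 mm over their backs; the gripper's body (76 mm by 85 mm) begins 54 mm behind the grasp point. The pads swing forward as they close: fully open they stand 13 mm farther back than shut.
Start: joints at [1.066, 0.628, 0.038, 1.517, -0.027, 0.996, -0.02], TCP at [0.276, -0.588, 0.231] pointing down, gripper open.
Joint ranges: [-3.06, 3.06], [-0.37, 2.12], [-1.25, 1.32], [0.18, 2.47], [-1.1, 4.24], [0.23, 1.98], [-2.94, 2.94]. Speed limits (rad/s): [2.57, 2.57, 3.14, 3.14, 3.14, 3.14, 3.14].

### API

Orientations are given as a rotation vector (axis times angle).
In Python, from cell import arm gives the robot as it stands.
- The arm moves only by the shell command python3 -m creep 'ROWS' [OPENING]. ROWS is JSON, a list of rows, each a list of 2 entries, a list of its own where there are three numbers: the shift along the tool's x, y, z in mm, then the turn, a rotation vector about the tool's x, y, z in degrees. In form: [[[dx, dy, dz], [rx, ry, rz]], ...]. A call has 1 to 5 rows; each row shifts and turns the commanded pose from where the row before left it, along the tool's axes as they then stand; what a row does not reach is not made up. A row lasts 1/8 s, in which the tool goes at most 62.5 mm and 10.7 degrees, less where a joint would pass 70% of its speed; a pose out of reach is approached as far as the arm can. A call is refused whole if a number of a shift passes 62.5 or a number of a turn 10.7, either way. A call with a gripper value outside its range is refused whole. OPENING is the opening in per cent of the stroke, from 0 (shut) to 100 (fully open), set as the call begins (- or left out, the last holds). The fingers move at their own pace and stop on an object; the grip force is fixed at half the most. Time passes only in rows, so rows that do not move let the fingers close. It gives the time, the measured TCP pose, the force, the opening and the grip force at its end, in the units of the state.
- arm.observe(): the state, without advancing time (a new reading comes with each control period).
- arm.capture(name): name is "scene" or "top" or "wrist"; returns the picture (480x640x3 uint8, red, green, blue); there is no depth.
- arm.camera_info(name): a dict with "intrinsics" (3x3 intrinsics, pixels), "world_from_camera" (4x4, takes a point from camera to world coordinates). Camera axes: x right, y down, z forward; pixel columns grow to the right and rows downward; lengths in m; the calibration is good to about 2 mm. A picture is of the moment at which its call begins: read the wrist's pose just before it. camera_info takes no time and is no camera call; for the wrist camera it gives the pose at the moment of the call.
- arm.finish_job(): hands the job in; it is judged then, once.
The state is a dict: "clock": time; "q": joint angles; "joint_velocities": joint speeds; "joint_efforts": joint torques, N m; "tcp_pos": TCP position; "tcp_rot": TCP orientation; "contact_force": force on the tool from outside, world axes, zero at the start; "wrist_torque": the same for the moment, N m; "finger_gap": opening from 0.0 (shut) to 1.0 (fully open); "grasp_force": force on a finger pad.
Only numpy, scipy, OpenCV 4.12 (cv2) and the standard library are available. Lean on these libraries where they do the work, as an engineer would, in place of code of your own. Each camera call takes 0.05 s, during which the arm holds its last target. There are 200 camera calls.

## Working session

There is one attempt and no reset: what is moved stays moved. The work goes in short steps, Python scripts to look and compute and a shell command to move; the robot and the scene stay as the last step left them, time stands still between calls to the robot, and variables do not carry over. Pictures are saved under pics/ and viewed, at most 10 in all, crops included, and the job is handed in when it is done.

```bash
mkdir -p pics
python3 - <<'E'
from cell import arm
import cv2
for n in("scene","top"):
    cv2.imwrite(f"pics/{n}.png",arm.capture(n)[:,:,::-1])
    i=arm.camera_info(n);print(i)
o=arm.observe();print(o['clock'],o['tcp_pos'],o['tcp_rot'],o['contact_force'],arm.grip_depth)
E
```

```text
{'intrinsics': array([[480.09115117,   0.        , 319.41391402],
       [  0.        , 480.09115117, 230.94550967],
       [  0.        ,   0.        ,   1.        ]]), 'world_from_camera': array([[-0.60721334,  0.63516603, -0.47734273,  0.98469104],
       [ 0.79445362,  0.49416211, -0.35305419,  0.31561334],
       [ 0.01163666, -0.59360587, -0.80467177,  0.87615643],
       [ 0.        ,  0.        ,  0.        ,  1.        ]])}
{'intrinsics': array([[520.02166975,   0.        , 318.87256319],
       [  0.        , 520.02166975, 246.06898365],
       [  0.        ,   0.        ,   1.        ]]), 'world_from_camera': array([[-1.09444134e-03, -9.84115740e-01,  1.77524684e-01,
         3.78603346e-01],
       [-9.99623429e-01,  5.94421007e-03,  2.67892971e-02,
        -1.51148544e-02],
       [-2.74190129e-02, -1.77428514e-01, -9.83751656e-01,
         1.18595978e+00],
       [ 0.00000000e+00,  0.00000000e+00,  0.00000000e+00,
         1.00000000e+00]])}
0.1 [ 0.27593004 -0.58790923  0.23046914] [-3.06466261e+00 -6.83400624e-01  6.74843118e-04] [ 0.12074161 -0.16820704  0.18395189] 0.0187
```

View pics/scene.png

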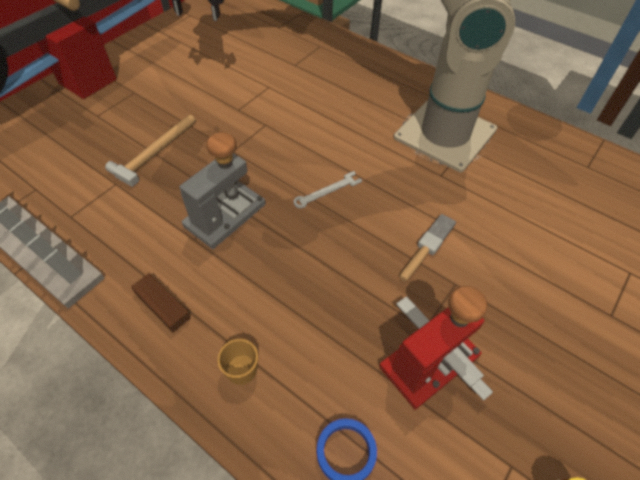

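View pics/top.png

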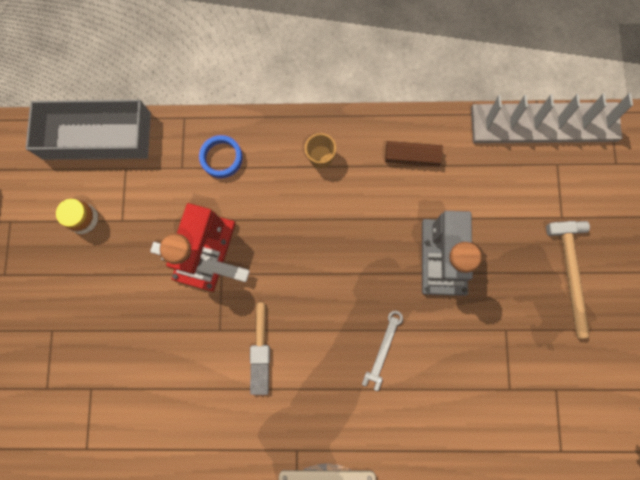

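The scene view shows the red press, holding the blank, with its cap near (468,302). In the top view the cap is near (174,249). The grey press is far off to the other side, at (466,256) in the top view. I'll segment the red press's cap next.

```bash
cat > h.py <<'E'
import numpy as np
def ray(i,u,v,z):
    T=i["world_from_camera"];d=T[:3,:3]@np.linalg.inv(i["intrinsics"])@[u,v,1];o=T[:3,3]
    return o+d*(z-o[2])/d[2]
def proj(i,p):
    T=i["world_from_camera"];c=T[:3,:3].T@(np.asarray(p)-T[:3,3]);k=i["intrinsics"]@c;return k[:2]/k[2]
E
python3 - <<'E'
from cell import arm
from h import *
import cv2
out=[]
for n,(u,v) in(("scene",(468,302)),("top",(174,249))):
    im=cv2.imread(f"pics/{n}.png");i=arm.camera_info(n)
    c=im[v-40:v+40,u-40:u+40]
    print(n,ray(i,u,v,.211),ray(i,u,v,.2), im[v,u])
    h=cv2.cvtColor(c,cv2.COLOR_BGR2HSV);print(h[40,20:62:3].tolist());print(h[20:62:3,40].tolist())
    out.append(cv2.resize(c,(400,400),interpolation=cv2.INTER_CUBIC))
cv2.imwrite("pics/c.png",np.hstack(out))
E
```

```text
scene [0.55722908 0.29014424 0.211     ] [0.55015995 0.28972305 0.2       ] [ 69 112 173]
[[14, 146, 105], [12, 151, 123], [12, 158, 157], [13, 155, 168], [13, 154, 172], [13, 159, 180], [13, 155, 178], [13, 152, 170], [13, 152, 161], [13, 155, 163], [13, 155, 169], [12, 152, 166], [13, 154, 157], [13, 149, 127]]
[[14, 136, 150], [13, 139, 147], [13, 157, 156], [12, 155, 166], [12, 155, 166], [13, 154, 162], [12, 154, 162], [13, 156, 177], [12, 153, 183], [13, 156, 178], [13, 155, 168], [13, 154, 171], [13, 156, 139], [12, 154, 121]]
top [0.55050646 0.2895197  0.211     ] [0.55244596 0.29295675 0.2       ] [ 82 130 197]
[[19, 19, 229], [21, 21, 227], [11, 111, 197], [12, 150, 206], [12, 149, 206], [12, 151, 202], [12, 151, 199], [12, 152, 194], [12, 151, 193], [12, 149, 194], [12, 152, 200], [11, 149, 152], [7, 165, 113], [2, 200, 172]]
[[12, 132, 145], [12, 141, 146], [12, 149, 187], [12, 149, 207], [12, 151, 218], [12, 148, 221], [13, 153, 195], [12, 148, 202], [12, 151, 203], [12, 149, 195], [12, 149, 181], [11, 150, 122], [2, 195, 195], [3, 190, 152]]
```

View pics/c.png

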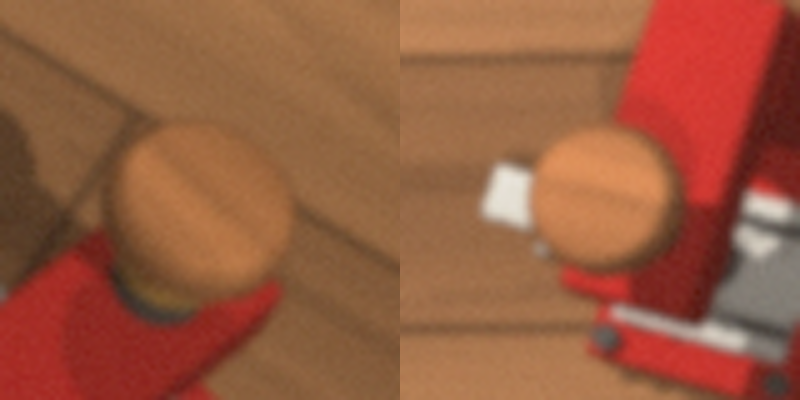

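The cap is at about (0.552, 0.289, 0.211), and both views agree to about 4 mm. I'll shut the fingers, rise, and cross well above the grey press.

```bash
python3 -m creep '[[[0,0,-50],[0,0,0]],[[0,0,-50],[0,0,0]],[[0,0,-20],[0,0,0]],[[35,-38,0],[0,0,0]],[[35,-38,0],[0,0,0]]]' 0
python3 -m creep '[[[38,-42,0],[0,0,0]],[[38,-42,0],[0,0,0]],[[38,-42,0],[0,0,0]],[[38,-42,0],[0,0,0]],[[38,-42,0],[0,0,0]]]'
python3 -m creep '[[[38,-42,0],[0,0,0]],[[38,-42,0],[0,0,0]],[[38,-42,0],[0,0,0]],[[38,-42,0],[0,0,0]],[[38,-42,0],[0,0,0]]]'
```

```text
clock: 0.72
tcp_pos: [0.3073, -0.4887, 0.3509]
tcp_rot: [-3.066, -0.682, -0.0]
contact_force: [0.8, 0.4, 0.0]
finger_gap: -0.001
grasp_force: 0.0
clock: 1.35
tcp_pos: [0.3902, -0.2172, 0.3512]
tcp_rot: [-3.066, -0.683, -0.0]
contact_force: [1.5, 1.1, -0.4]
finger_gap: 0.001
grasp_force: 0.0
clock: 1.98
tcp_pos: [0.4729, 0.0534, 0.3512]
tcp_rot: [3.066, 0.683, -0.0]
contact_force: [1.1, -0.6, 0.2]
finger_gap: -0.0
grasp_force: 0.0
```

```bash
python3 -m creep '[[[37,-39,0],[0,0,0]],[[37,-39,0],[0,0,0]],[[37,-39,0],[0,0,0]],[[30,-33,0],[0,0,0]],[[20,-20,0],[0,0,0]]]'
python3 -m creep '[[[0,0,0],[0,0,0]],[[0,0,0],[0,0,0]]]'
python3 - <<'E'
from cell import arm
from h import *
import cv2
o=arm.observe();p=o['tcp_pos']
i=arm.camera_info("wrist");im=arm.capture("wrist")[:,:,::-1].copy()
cv2.imwrite("pics/w.png",im)
from scipy.spatial.transform import Rotation as R
M=R.from_rotvec(o['tcp_rot']).as_matrix();print(p,M.T@(np.array([.552,.289,.211])-p)*1000,proj(i,[.552,.289,.211]),proj(i,[.582,.289,.211]),proj(i,p),i["world_from_camera"][:3,3])
E
```

```text
clock: 2.6
tcp_pos: [0.546, 0.2767, 0.3505]
tcp_rot: [-3.065, -0.687, 0.002]
contact_force: [0.1, -0.8, -0.0]
finger_gap: 0.0
grasp_force: 0.0
clock: 2.85
tcp_pos: [0.5462, 0.2729, 0.3508]
tcp_rot: [3.065, 0.682, -0.002]
contact_force: [0.7, -0.0, -0.1]
finger_gap: 0.001
grasp_force: 0.0
[0.54616148 0.27285304 0.35083353] [ 12.34318468 -12.29019039 139.80280935] [303.74756961 204.64148386] [322.26182086 165.14351476] [322.38320066 324.19943312] [0.62081099 0.30883023 0.49307139]
```

View pics/w.png

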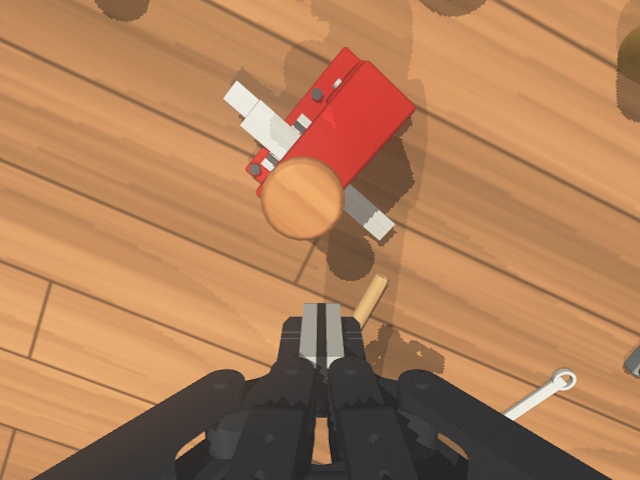

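The wrist view shows the cap circle centred at about (302,198), against a predicted (304,205). That puts the cap near (0.556, 0.290), so I'll correct for that and descend.

```bash
python3 -m creep '[[[16,-12,0],[0,0,0]],[[0,0,50],[0,0,0]],[[0,0,40],[0,0,0]],[[0,0,20],[0,0,0]],[[0,0,10],[0,0,0]]]'
python3 -m creep '[[[0,0,2],[0,0,0]],[[0,0,0],[0,0,0]],[[0,0,0],[0,0,0]]]'
python3 - <<'E'
from cell import arm
import cv2
cv2.imwrite("pics/t2.png",cv2.resize(cv2.hconcat([arm.capture("wrist")[100:400,150:450,::-1],arm.capture("scene")[180:480,340:640,::-1]]),None,fx=1.3,fy=1.3))
print(arm.observe()['tcp_pos'])
E
```

```text
clock: 3.52
tcp_pos: [0.5556, 0.2899, 0.2305]
tcp_rot: [3.066, 0.681, -0.002]
contact_force: [-0.1, 0.0, 0.1]
finger_gap: -0.001
grasp_force: 0.0
clock: 3.9
tcp_pos: [0.5563, 0.292, 0.2304]
tcp_rot: [-3.066, -0.683, -0.003]
contact_force: [-0.8, 0.2, -0.6]
finger_gap: 0.002
grasp_force: 0.0
[0.55606884 0.29195217 0.23006643]
```

View pics/t2.png

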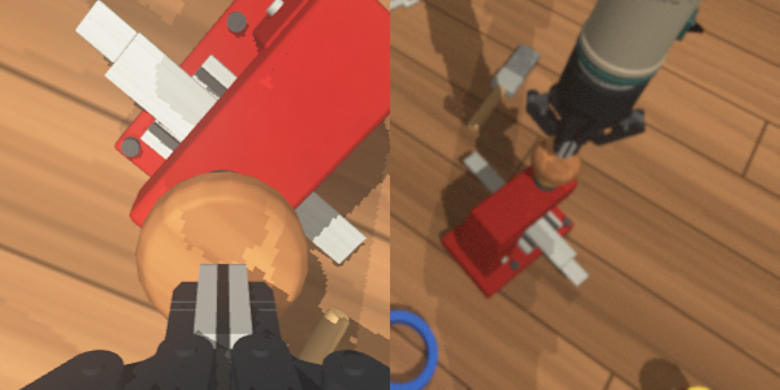

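The shut fingertips stand over the middle of the red cap. Pressing now in small steps.

```bash
python3 -m creep '[[[0,0,8],[0,0,0]],[[0,0,6],[0,0,0]],[[0,0,4],[0,0,0]],[[0,0,4],[0,0,0]],[[0,0,4],[0,0,0]]]'
python3 -m creep '[[[0,0,4],[0,0,0]],[[0,0,3],[0,0,0]],[[0,0,3],[0,0,0]],[[0,0,0],[0,0,0]],[[0,0,0],[0,0,0]]]'
```

```text
clock: 4.62
tcp_pos: [0.5555, 0.2916, 0.2034]
tcp_rot: [3.066, 0.684, -0.001]
contact_force: [-2.3, -2.6, 5.3]
finger_gap: 0.002
grasp_force: 2.3
clock: 5.25
tcp_pos: [0.5556, 0.2916, 0.1943]
tcp_rot: [3.066, 0.684, 0.0]
contact_force: [-3.0, -2.4, 9.4]
finger_gap: -0.001
grasp_force: 5.0
```

```bash
python3 -m creep '[[[0,0,3],[0,0,0]],[[0,0,3],[0,0,0]],[[0,0,2],[0,0,0]],[[0,0,1],[0,0,0]],[[0,0,0],[0,0,0]]]'
```

```text
clock: 5.88
tcp_pos: [0.5557, 0.2917, 0.1861]
tcp_rot: [3.066, 0.683, 0.001]
contact_force: [-5.0, -2.3, 13.9]
finger_gap: -0.001
grasp_force: 7.4
```

```bash
python3 -m creep '[[[0,0,1],[0,0,0]],[[0,0,1],[0,0,0]],[[0,0,0],[0,0,0]],[[0,0,0],[0,0,0]]]'
```

```text
clock: 6.38
tcp_pos: [0.5558, 0.2918, 0.1859]
tcp_rot: [3.066, 0.683, 0.003]
contact_force: [-8.4, -4.8, 25.2]
finger_gap: 0.0
grasp_force: 12.3
```

The force rose to 25 N with no further travel, so the cap is on the rigid second stop. I'll hold it there, then lift.

```bash
python3 -m creep '[[[0,0,0],[0,0,0]],[[0,0,0],[0,0,0]],[[0,0,0],[0,0,0]],[[0,0,0],[0,0,0]],[[0,0,0],[0,0,0]]]'
python3 -m creep '[[[0,0,0],[0,0,0]],[[0,0,0],[0,0,0]],[[0,0,0],[0,0,0]],[[0,0,-5],[0,0,0]],[[0,0,-5],[0,0,0]]]'
python3 -m creep '[[[0,0,-6],[0,0,0]],[[0,0,-6],[0,0,0]],[[0,0,-8],[0,0,0]],[[0,0,-20],[0,0,0]],[[0,0,-40],[0,0,0]]]'
python3 -m creep '[[[0,0,-40],[0,0,0]],[[0,0,-20],[0,0,0]],[[0,0,0],[0,0,0]],[[0,0,0],[0,0,0]],[[0,0,0],[0,0,0]]]'
python3 - <<'E'
from cell import arm
import cv2
cv2.imwrite("pics/t3.png",cv2.resize(cv2.hconcat([arm.capture("wrist")[100:400,150:450,::-1],arm.capture("scene")[180:480,340:640,::-1]]),None,fx=1.3,fy=1.3))
E
```

```text
clock: 7.0
tcp_pos: [0.5558, 0.2918, 0.1859]
tcp_rot: [3.066, 0.683, 0.003]
contact_force: [-7.6, -5.0, 24.7]
finger_gap: -0.002
grasp_force: 12.3
clock: 7.62
tcp_pos: [0.5556, 0.2916, 0.1939]
tcp_rot: [3.066, 0.684, 0.001]
contact_force: [-4.9, -2.3, 9.0]
finger_gap: -0.001
grasp_force: 4.9
clock: 8.25
tcp_pos: [0.5553, 0.2913, 0.2712]
tcp_rot: [3.066, 0.684, -0.005]
contact_force: [0.0, -0.1, 0.7]
finger_gap: -0.003
grasp_force: 0.0
clock: 8.88
tcp_pos: [0.5553, 0.2914, 0.3308]
tcp_rot: [3.066, 0.684, -0.004]
contact_force: [0.3, -0.0, 0.6]
finger_gap: -0.0
grasp_force: 0.0
```

View pics/t3.png

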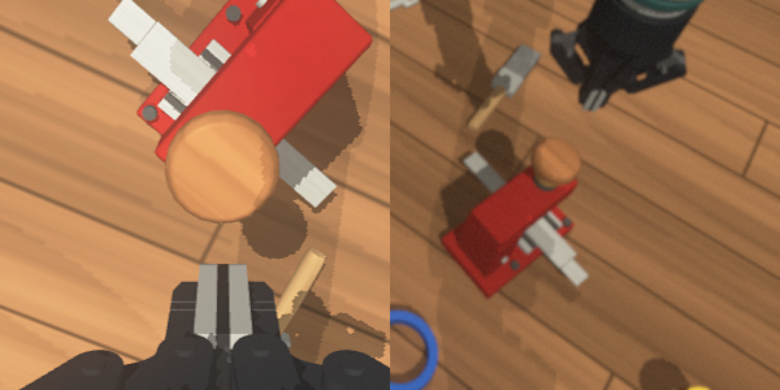

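The cap is back up at its original position in the scene view (centre about (555,160) in the crop). The blank hasn't moved, and the gripper is clear.

```bash
python3 -c "
from cell import arm
print(arm.finish_job())"
```

```text
the job is handed in; nothing more can be done
None
```

I pressed the red press's cap to its firm second stop, held it there for about a second and let it rise fully; the blank stayed in place, the grey press was not touched, and the job is handed in (no verdict was returned).

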